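Raise the filling guard's sash to the height mark

ROBOT

A 6-joint arm with a two-finger parallel gripper is mounted at the origin on the work surface. World frame = base frame: x ahead of the robot, y to its left, z up, the work surface at z = 0. Lengths are in m, angles in rad, forces in N, time in s.
With the tool pointing down it reaches from about 0.35 to 0.775 m from the base axis. Payload 5.5 kg.
Tool frame: the origin (TCP) lies at the very end of the fingers, on their centre line; the grasp point (between the pads) lies 19 mm behind it; z points along the fingers, y is the line along which they close (so a half turn about z gives the same grasp; the last joint's range is limited). The gripper opens to 85 mm and grips with 20 to 120 N. Pads are 22 mm wide; open, the fingers measure 114 mm over their backs; the gripper's body (76 mm by 85 mm) begins 54 mm behind the grasp point. The pads swing forward as they close: fully open they stand 13 mm farther back than shut.
Start: joints at [-1.298, 0.313, 0.046, 1.304, 0, 1.431], TCP at [0.231, -0.527, 0.206] pointing down, gripper open.
Joint ranges: [-2.76, 2.76], [-0.86, 1.69], [-1.03, 1.26], [-2.2, 2.34], [-1.47, 1.5], [-3.14, 3.14]. Speed limits (rad/s): [2.57, 2.57, 3.14, 3.14, 3.14, 3.14].

INTERFACE

Orientations are given as a unit quaternion [w, x, y, z].
In Python, from workcell import env gives the robot as it stands. The module is installed in compiled form; this text tells all that it offers.
- The arm moves only by the tool jog_arm, never from a script. Its arguments are lists of equal length, an entry for each row: "gripper": the opening, from 0 (shut) to 1 (fully open); "offset": the shift along the world's x, y, z in cm, a list of three; "twist": the turn about the world's z in degrees. In form: {"gripper": [gripper, ...], "offset": [[dx, dy, dz], ...], "twist": [twist, ...]}. A call has exactly 8 rows; each row is the pose to reach, as a shift and turn from the pose commanded when the call began; what a row does not reach only later rows make up. A row lasts 1/8 s, in which the tool goes at most 62.5 mm and 10.7 degrees, less where a joint would pass 70% of its speed; a pose out of reach is approached as far as the arm can. A call with a gripper value outside its range is refused whole. The fingers move at their own pace and stop on an object; "squeeze" is the grip in N (left out, the last holds). Time passes only in rows, so rows that repeat a pose let the fingers close, or fill a call up. It gives the time, the measured TCP pose, the force, the opening and the grip force at its end, in the units of the state.
- env.get_state(): the state, without advancing time (a new reading comes with each control period).
- env.read_camera(name): name is "side" or "top" or "wrist"; returns a dict with "image" (400x640x3 uint8, red, green, blue), "z_map" (400x640 float32, m along the optical axis (not along the pixel's ray), 0 where there is no reading), "fovy" (degrees; the focal length in pixels is half the picture's height over the tangent of half this angle, whatever the lens; pixels are square), "cx", "cy" (the principal point, pixels), "cam_to_world" (4x4, takes a point from camera to world coordinates). Camera axes: x right, y up, looking along -z (the intrinsics and any distortion apply to the point x, -y, -z); pixel columns grow to the right and rows downward; lengths in m; the calibration is good to about 2 mm. The wrist camera is an equidistant fisheye: a pixel r from the principal point sees the ray r / f radians off the axis. A picture is of the moment at which its call begins.
- env.hand_in(): hands the job in; it is judged then, once.
The state is a dict: "clock": time; "joint_pos": joint angles; "qvel": joint speeds; "tau": joint torques, N m; "tcp_pos": TCP position; "orientation": TCP orientation; "wrist_force": force on the tool from outside, world axes, zero at the start; "ft_torque": the same for the moment, N m; "finger_gap": finger opening in m; "grip_force": force on a finger pad.
Only numpy, scipy, OpenCV 4.12 (cv2) and the standard library are available. Lean on these libraries where they do the work, as an engineer would, in place of code of your own. Each camera call takes 0.05 s, during which the arm holds its last target. There are 200 camera calls.

TASK

Push the clear sliding window of the filling guard up from beneath its lip until the lip is level with the height mark on the rail, then take the hand away so that the window stays there. Do not run the window well past the mark on the way, do not grip or pinch it or use force, and leave the height mark, the bottles and the jar where they are.

Things in the scene. Friction and masses are not known exactly. Their poses are not given: they have to be found in the camera images.
- sash: the clear window with its lip, 338 mm wide, 270 mm high, about 0.6 kg; slides up its rails, which lean back 30 deg from vertical, by up to 190 mm from shut. Hidden counterweights balance it to within 1 N; about 3 N of friction keeps it where it is left. Origin: middle of its lower edge; y left along the edge, z up the slide, x into the guard (forward and 30 deg down)
- lip_edge (a point): steel strip on the window's lower edge: 330 wide, 45 deep, 8 mm thick, square to the window, towards the robot. Origin: middle of its front edge, mid-thickness. y along the strip (left); z up the slide, leaning back 30 deg from vertical; x from front edge into the window (forward and 30 deg down). Window: 270 mm up z from the strip's rear. Free room 50 mm below the front edge; sill behind
- mark_edge (a point): height mark: steel plate 50 wide, 39 deep, 8 mm thick, clamped on the front of the guard's left rail, parallel to the lip, 195 mm left of the lip's middle, 5 mm beyond its end. Point: middle of its front edge, mid-thickness; axes as the lip's. Level means both plates in one plane, this point straight along the lip's y axis from its origin. Black screw head on its outer side
- guard: filling guard, fixed: white base plate 365 x 430 mm, 12 mm thick; two sloping rails 374 mm apart beside the window, rear posts, top 0.48 m high; a scale and a nozzle inside; white sill under the window, top 67 mm above the table. Origin: on the table below the middle of the shut window's lower edge (which is 75 mm up); x into the guard; the base plate begins 45 mm in front
- bottle_a: amber glass bottle with a black cap, 58 mm in diameter and 125 mm high, standing on the table in front of the guard to one side; origin at the centre of its underside. Leave alone
- jar: clear glass jar with a white lid, 68 mm in diameter and 85 mm high, standing on the table in front of the guard on the other side from the amber bottle; origin at the centre of its underside. Leave alone
- bottle_b: amber glass bottle with a black cap, 58 mm in diameter and 115 mm high, standing on the scale inside the guard; origin at the centre of its underside. Leave alone

How it is judged:
On the way:
1. the fingers push the lip and the window slides up while still short of the mark (contact force between the fingers and sash above 0.3 N and linear speed of sash above 0.004 m/s and z of lip_edge in the frame of mark_edge below -0.008 m), for 0.2 s.
At the end, for the whole second after the job is handed in: The lip lies within 8 mm of the height mark, measured along the rails, and rests there; the mark has moved less than 5 mm; both bottles and the jar stand upright within 20 mm of where they were (z of lip_edge in the frame of mark_edge between -0.008 and 0.008 m and linear speed of sash below 0.003 m/s and distance of mark_edge from where it was at the start of the episode below 0.005 m and distance of each of bottle_a, jar, bottle_b from where it was at the start of the episode below 0.02 m and angle between each of bottle_a, jar, bottle_b's own z axis and vertical below 0.1 rad); the robot touches nothing.
It fails at once if the window is run more than 25 mm past the mark (z of lip_edge in the frame of mark_edge above 0.025 m).
It fails at once if the window is pinched or forced (over 30 N) (contact force between the fingers and sash above 30 N).
It fails at once if the height mark is shifted (distance of mark_edge from where it was at the start of the episode above 0.005 m).
It fails at once if a bottle or the jar is moved, lifted or knocked over (distance of any of bottle_a, jar, bottle_b from where it was at the start of the episode above 0.02 m or angle between any of bottle_a, jar, bottle_b's own z axis and vertical above 0.3 rad).
It also fails if it takes over 35 s, if anything falls off the work surface, if the arm or the gripper's body presses on something with over 40 N, if the wrist force passes 120 N, or if a joint passes its speed limit or range.

## Working session

There is one attempt and no reset: what is moved stays moved. The work goes in short steps, Python scripts to look and compute and a tool call to move; the robot and the scene stay as the last step left them, time stands still between calls to the robot, and variables do not carry over. Pictures are saved under pics/ and viewed, at most 10 in all, crops included, and the job is handed in when it is done.

Besides the shell and the picture viewer there is one more tool, called after "Request:" as a command line: name --pt "numbers of a row" for each row, then --argument value for the rest. jog_arm: Moves the arm, as the interface text tells. Its arguments: {"type":"object","properties":{"gripper":{"type":"array"},"offset":{"type":"array"},"twist":{"type":"array"},"squeeze":{"type":"number"}},"required":["gripper","offset","twist"]}

```bash
mkdir -p pics
cat > h.py <<'E'
import numpy as np, cv2
from workcell import env
def shot(n,tag):
    c=env.read_camera(n); cv2.imwrite(f'pics/{tag}.png',c['image'][:,:,::-1]); np.savez(f'{tag}.npz',**c); return c
def load(tag): return dict(np.load(f'{tag}.npz'))
def f_(c): return 200/np.tan(np.radians(float(c['fovy']))/2)
def pt(c,u,v,z=None):
    z=c['z_map'][int(v),int(u)] if z is None else z; f=f_(c)
    p=np.array([(u-c['cx'])/f*z,-(v-c['cy'])/f*z,-z,1]); return (c['cam_to_world']@p)[:3]
def cloud(c):
    v,u=np.mgrid[0:400,0:640]; z=c['z_map'];f=f_(c)
    p=np.stack([(u-c['cx'])/f*z,-(v-c['cy'])/f*z,-z,np.ones_like(z)],-1)
    return (p@c['cam_to_world'].T)[...,:3]
E
python3 - <<'E'
from h import *
for n in('side','top'):
    c=shot(n,n+'0'); print(n,c['cam_to_world'].round(3).tolist(),c['fovy'])
print(env.get_state())
E
```

```text
side [[-0.814, 0.33, -0.478, 0.244], [-0.58, -0.441, 0.684, 0.574], [0.015, 0.834, 0.551, 0.515], [0.0, 0.0, 0.0, 1.0]] 49.65417002770603
top [[-0.018, 0.994, -0.108, 0.486], [-0.999, -0.021, -0.032, 0.024], [-0.034, 0.107, 0.994, 1.111], [0.0, 0.0, 0.0, 1.0]] 42.17252906547418
{'clock': 0.1, 'joint_pos': array([-1.29761399e+00,  3.13902091e-01,  4.51027330e-02,  1.30361924e+00,
        4.98070399e-06,  1.43118204e+00]), 'qvel': array([-4.71118953e-04, -3.75447006e-03,  2.38111566e-03, -9.02018802e-05,
        1.56804278e-03,  4.40539305e-04]), 'tau': array([ 2.47364129e-03, -4.81724131e+01,  2.99244887e+01,  1.27204732e-02,
       -1.02056022e-04,  2.05535109e-06]), 'tcp_pos': array([ 0.23052342, -0.52622256,  0.20501544]), 'orientation': array([-8.09494261e-04,  9.78775055e-01,  2.04935927e-01, -5.16458871e-05]), 'wrist_force': array([-0.07312145, -0.08777179, -0.12221429]), 'ft_torque': array([-0.01732034,  0.07289421, -0.04380225]), 'grip_force': 0.0, 'finger_gap': 0.08534254441148414}
```

View pics/side0.png

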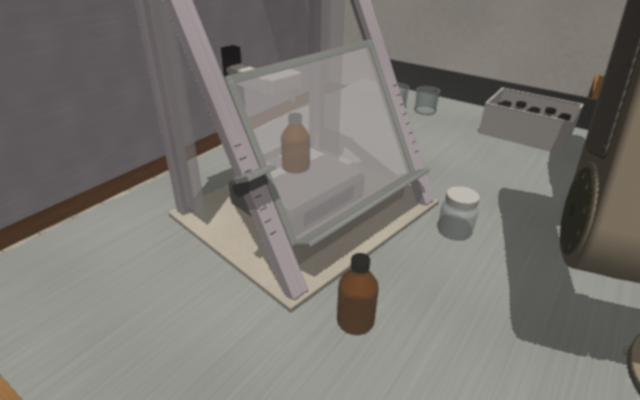

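View pics/top0.png

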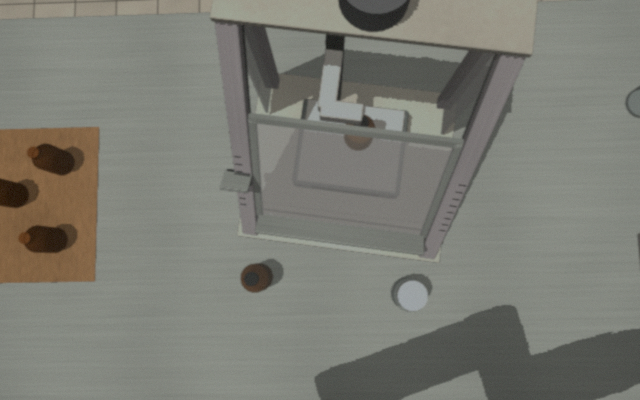

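The side view shows the lip from about (300,240) to (428,173) and the mark at about (258,172), with its black screw at (243,190). In the top view the lip runs from (257,225) to (423,245). The mark is at (236,181), the bottle at (257,277) and the jar at (412,295).

Run:
```python
from h import *
a=cv2.imread('pics/top0.png')[160:310,210:450]; b=cv2.imread('pics/side0.png')[140:290,215:455]
cv2.imwrite('pics/crop0.png',np.vstack([cv2.resize(x,(480*800//480//1,500))[:,:] if 0 else cv2.resize(x,None,fx=2,fy=2,interpolation=2) for x in(a,b)]))
t=load('top0');P=cloud(t)
for n,u,v in [('lipL',262,228),('lipM',340,235),('lipR',418,250),('mark',236,181),('markf',236,187),('bottle',257,277),('jar',412,295),('baseL',242,234),('baseR',437,258)]:
    print(n,P[v,u].round(3))
for u in(290,340,390):
    print(u,[(v,*P[v,u].round(3).tolist()) for v in range(206,258,4)])
s=load('side0');Q=cloud(s)
for n,u,v in [('lip',310,234),('lip',365,207),('lip',420,176),('mark',258,172),('mark',266,168),('bot',358,300),('jar',460,195)]: print(n,Q[v,u].round(3))
```

```text
lipL [0.55  0.154 0.106]
lipM [0.534 0.003 0.101]
lipR [ 0.502 -0.146  0.103]
mark [0.627 0.186 0.212]
markf [0.616 0.185 0.215]
bottle [0.456 0.162 0.125]
jar [ 0.416 -0.134  0.089]
baseL [0.545 0.21  0.009]
baseR [ 0.486 -0.2    0.015]
290 [(206, 0.591, 0.098, 0.12), (210, 0.584, 0.099, 0.106), (214, 0.578, 0.1, 0.093), (218, 0.57, 0.101, 0.084), (222, 0.562, 0.101, 0.089), (226, 0.554, 0.101, 0.092), (230, 0.546, 0.1, 0.1), (234, 0.538, 0.1, 0.103), (238, 0.534, 0.107, 0.013), (242, 0.525, 0.107, 0.012), (246, 0.517, 0.108, 0.002), (250, 0.509, 0.108, 0.003), (254, 0.5, 0.108, 0.001)]
340 [(206, 0.587, 0.002, 0.134), (210, 0.58, 0.002, 0.129), (214, 0.574, 0.002, 0.116), (218, 0.567, 0.002, 0.102), (222, 0.56, 0.002, 0.087), (226, 0.553, 0.002, 0.083), (230, 0.544, 0.002, 0.094), (234, 0.536, 0.003, 0.096), (238, 0.528, 0.003, 0.102), (242, 0.52, 0.003, 0.105), (246, 0.515, 0.002, 0.016), (250, 0.507, 0.001, 0.0), (254, 0.498, 0.002, 0.002)]
390 [(206, 0.583, -0.089, 0.155), (210, 0.576, -0.09, 0.145), (214, 0.57, -0.092, 0.132), (218, 0.563, -0.093, 0.123), (222, 0.557, -0.094, 0.111), (226, 0.55, -0.095, 0.099), (230, 0.543, -0.096, 0.082), (234, 0.535, -0.096, 0.085), (238, 0.526, -0.094, 0.096), (242, 0.518, -0.093, 0.102), (246, 0.511, -0.093, 0.101), (250, 0.503, -0.093, 0.105), (254, 0.496, -0.103, 0.012)]
lip [0.566 0.135 0.09 ]
lip [0.525 0.036 0.105]
lip [ 0.496 -0.121  0.103]
mark [0.612 0.196 0.216]
mark [0.609 0.183 0.217]
bot [0.438 0.199 0.076]
jar [ 0.417 -0.129  0.086]
```

View pics/crop0.png

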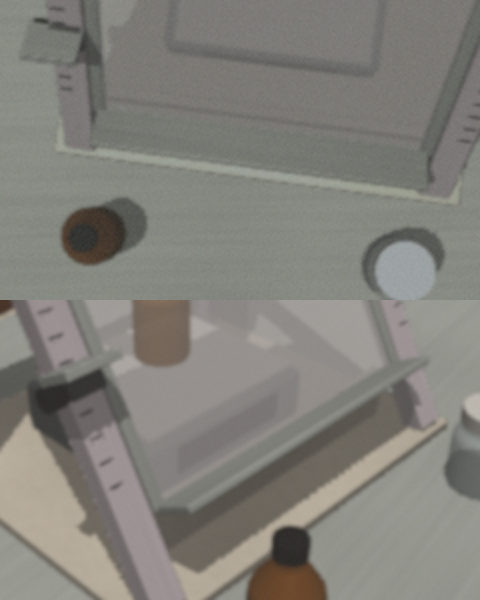

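The crops confirm this. In the top view the lip's front edge runs from about (258,233) to (424,255), and the mark's front edge is at about (235,189). The tool always points down, so I plan to push on the lip's front edge with shut fingers and follow the slide direction. First I'll fit the planes and frame.

```bash
cat >> h.py <<'E'
def frame(yaw):
    x=np.array([np.cos(yaw),np.sin(yaw),0]); y=np.array([-np.sin(yaw),np.cos(yaw),0])
    return x,y,.5*x+np.array([0,0,.866])
E
python3 - <<'E'
from h import *
t=load('top0');P=cloud(t)
# lip front edge: per column last row with z>.06
e=[];M=[]
for u in range(270,415,3):
    col=P[215:275,u]; k=np.where(col[:,2]>.07)[0]; e.append(col[k[-1]]);
e=np.array(e); k=np.polyfit(e[:,1],e[:,0],1); yaw=-np.arctan(k[0]); print('yaw edge',np.degrees(yaw),'x at y=0',k[1], 'z',np.median(e[:,2]))
x,y,u=frame(yaw)
n=.866*x-np.array([0,0,.5])
L=P[226:232,290:391].reshape(-1,3)
L=np.vstack([P[int(224+(c-265)*.145)+2:int(224+(c-265)*.145)+9,c] for c in range(270,412)])
print('lip u',np.median(L@u),np.std(L@u),len(L))
for r in range(172,192,2): print(r,[(round(float(P[r,c]@u),3),round(float(P[r,c]@n),3)) for c in range(222,252,4)])
print('lip front n',np.median(e@n))
s=load('side0');Q=cloud(s)
print('side lip',[round(float(Q[a,b]@u),3) for a,b in[(207,365),(199,380),(192,392),(215,350),(223,335)]])
print('side mark',[[round(float(Q[a,b]@u),3) for b in range(250,274,4)] for a in (166,169,172,175,178)])
for nm,C in(('top',P),('side',Q)):
  m=(abs(C[...,2]-.03)<.02)
E
```

```text
yaw edge -8.055156129056668 x at y=0 0.5130030601890062 z 0.10341348231214043
lip u 0.3490303417629277 0.05394802550367491 994
172 [(0.322, 0.551), (0.477, 0.43), (0.48, 0.429), (0.477, 0.432), (0.477, 0.433), (0.481, 0.431), (0.48, 0.433), (0.483, 0.431)]
174 [(0.32, 0.547), (0.478, 0.424), (0.479, 0.425), (0.479, 0.426), (0.479, 0.427), (0.479, 0.428), (0.479, 0.429), (0.477, 0.431)]
176 [(0.315, 0.546), (0.479, 0.42), (0.478, 0.421), (0.477, 0.423), (0.479, 0.422), (0.478, 0.424), (0.48, 0.424), (0.478, 0.426)]
178 [(0.312, 0.542), (0.478, 0.416), (0.477, 0.417), (0.48, 0.416), (0.48, 0.417), (0.477, 0.421), (0.48, 0.42), (0.478, 0.422)]
180 [(0.479, 0.41), (0.479, 0.411), (0.48, 0.41), (0.48, 0.412), (0.478, 0.414), (0.479, 0.415), (0.478, 0.417), (0.478, 0.417)]
182 [(0.478, 0.405), (0.481, 0.404), (0.479, 0.407), (0.481, 0.407), (0.478, 0.41), (0.478, 0.411), (0.476, 0.414), (0.48, 0.412)]
184 [(0.478, 0.402), (0.48, 0.401), (0.48, 0.402), (0.479, 0.404), (0.476, 0.407), (0.476, 0.408), (0.479, 0.407), (0.474, 0.412)]
186 [(0.478, 0.397), (0.476, 0.399), (0.478, 0.399), (0.478, 0.4), (0.48, 0.4), (0.48, 0.401), (0.479, 0.403), (0.441, 0.433)]
188 [(0.477, 0.394), (0.477, 0.394), (0.478, 0.395), (0.478, 0.396), (0.477, 0.398), (0.479, 0.397), (0.478, 0.399), (0.434, 0.433)]
190 [(0.298, 0.52), (0.475, 0.392), (0.472, 0.395), (0.475, 0.394), (0.478, 0.392), (0.478, 0.394), (0.477, 0.396), (0.431, 0.431)]
lip front n 0.39109930828165973
side lip [0.348, 0.347, 0.346, 0.349, 0.349]
side mark [[0.485, 0.483, 0.48, 0.478, 0.478, 0.477], [0.481, 0.479, 0.478, 0.477, 0.475, 0.473], [0.478, 0.478, 0.476, 0.474, 0.471, 0.464], [0.477, 0.475, 0.472, 0.47, 0.463, 0.46], [0.473, 0.471, 0.465, 0.463, 0.46, 0.456]]
```

Request:
jog_arm --gripper '[0, 0, 0, 0, 0, 0, 0, 0]' --pt "2 6 2" --pt "4 12 2" --pt "6 18 2" --pt "8 24 2" --pt "10 30 2" --pt "12 36 2" --pt "14 42 2" --pt "16 48 2" --twist '[10, 20, 30, 40, 50, 60, 70, 80]'

```text
clock: 1.1
tcp_pos: [0.388, -0.0532, 0.2258]
orientation: [0.0, 0.616, 0.788, 0.0]
wrist_force: [1.5, -0.8, -0.1]
finger_gap: -0.0001
grip_force: 0.0
```

The travel along the slide is about 129 mm, which is 65 mm forward and 112 mm up, at a yaw of -8°. Next I go down in front of the lip.

Request:
jog_arm --gripper '[0, 0, 0, 0, 0, 0, 0, 0]' --pt "1.5 2 0" --pt "3 4 0" --pt "5 5.5 -1" --pt "5.5 5.5 -4" --pt "5.5 5.5 -8" --pt "5.5 5.5 -12" --pt "5.5 5.5 -15" --pt "5.5 5.5 -15.5" --twist '[10, 20, 30, 40, 50, 60, 68, 68]'

```text
clock: 2.1
tcp_pos: [0.4406, 0.0003, 0.0688]
orientation: [-0.002, 0.074, 0.997, 0.0]
wrist_force: [-0.8, 0.3, 0.9]
finger_gap: -0.0
grip_force: 0.0
```

Run:
```python
from h import *
s=env.get_state(); print(s['tcp_pos'],s['orientation'],s['wrist_force'],s['joint_pos'])
c=shot('side','side1');d=shot('wrist','wrist1')
cv2.imwrite('pics/m1.png',np.hstack([cv2.resize(c['image'][100:350,180:530,::-1],None,fx=1.14,fy=1.14),cv2.resize(d['image'][:,:,::-1],(400,285))]))
```

```text
[4.40605766e-01 2.52485211e-04 6.88081497e-02] [-2.43811714e-03  7.35355957e-02  9.97289568e-01  2.97742643e-04] [-0.81600235  0.25298363  0.89110209] [-1.82056104e-01  1.54790403e-01 -5.14604762e-01  9.06313207e-01
  6.41761476e-05 -3.48517542e-02]
```

View pics/m1.png

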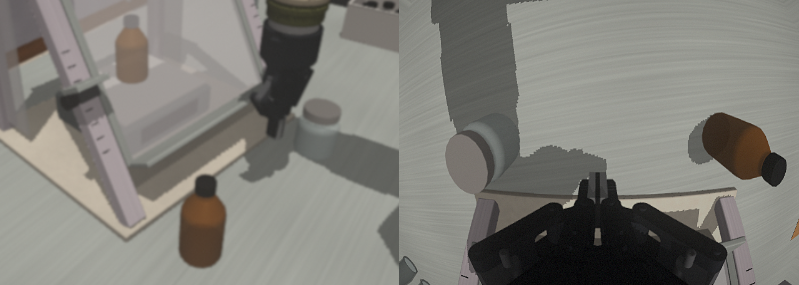

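The fingers hang shut in front of the lip's middle, at about (275,130) in the left half. The jar and bottle are well clear on both sides in the wrist view, at (470,160) and (735,150). I approach the lip.

Request:
jog_arm --gripper '[0, 0, 0, 0, 0, 0, 0, 0]' --pt "0.8 -0.1 0" --pt "1.6 -0.2 0" --pt "2.4 -0.3 0" --pt "3.0 -0.4 0" --pt "3.5 -0.5 0" --pt "4.0 -0.6 0" --pt "4.3 -0.6 0" --pt "4.5 -0.6 0" --twist '[0, 0, 0, 0, 0, 0, 0, 0]'

```text
clock: 3.2
tcp_pos: [0.4879, -0.0062, 0.0708]
orientation: [-0.0, 0.073, 0.997, 0.0]
wrist_force: [-0.0, 0.1, 1.0]
finger_gap: -0.0
grip_force: 0.0
```

Request:
jog_arm --gripper '[0, 0, 0, 0, 0, 0, 0, 0]' --pt "0.2 0 0" --pt "0.4 -0.1 0" --pt "0.6 -0.1 0" --pt "0.8 -0.1 0" --pt "1.0 -0.1 0.2" --pt "1.1 -0.1 0.4" --pt "1.2 -0.2 0.6" --pt "1.3 -0.2 0.8" --twist '[0, 0, 0, 0, 0, 0, 0, 0]'

```text
clock: 4.2
tcp_pos: [0.5009, -0.0082, 0.079]
orientation: [0.0, 0.073, 0.997, 0.0]
wrist_force: [-0.9, -0.3, 0.4]
finger_gap: -0.0004
grip_force: 0.0
```

```bash
cat >> h.py <<'E'
def meas(tag):
    x,y,u=frame(np.radians(-8.06)); c=shot('top',tag); P=cloud(c); n=.866*x-np.array([0,0,.5])
    s=env.get_state(); print(s['clock'],s['tcp_pos'].round(4),s['wrist_force'].round(1))
    Q=P.reshape(-1,3); U=Q@u; N=Q@n; Y=Q@y
    ok=(c['z_map'].reshape(-1)>0)
    # lip: N between front edge .391 and .43, Y within +-.15 ; histogram mode of U
    for nm,(a,b) in dict(lip1=(.10,.15),lip2=(-.28,-.19+.07),mark=(.25,.29)).items():
        m=ok&(N>.395)&(N<.425)&(Y>a-.075 if nm!='mark' else Y>a)&(Y<b-.075 if nm!='mark' else Y<b)&(U>.32)&(U<.53)
        if m.sum()<20: print(nm,m.sum()); continue
        h,e=np.histogram(U[m],np.arange(.32,.53,.004)); k=h.argmax(); mm=m&(abs(U-e[k]-.002)<.006); print(nm,h.max(),m.sum(),np.median(U[mm]).round(4))
E
python3 - <<'E'
from h import *
t=load('top0');P=cloud(t); x,y,u=frame(np.radians(-8.06)); print('lip Y',P[228,262]@y,P[250,418]@y,'mark Y',P[181,236]@y)
meas('top2')
c=shot('side','side2');d=load('top2')
cv2.imwrite('pics/m2.png',np.hstack([cv2.resize(x[:,:,::-1],(400,250)) if 0 else x[130:330,200:500,::-1] for x in(c['image'],d['image'])]))
E
```

```text
lip Y 0.2297955294834343 -0.07457933667047498 mark Y 0.2717831749743093
4.25 [ 0.5013 -0.0083  0.0793] [0.2 0.5 0.2]
lip1 0
lip2 0
mark 245 307 0.4785
```

View pics/m2.png

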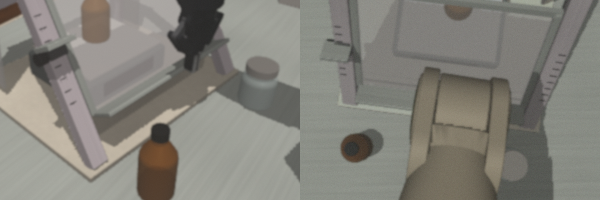

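The fingers are at the lip's front edge and no contact force shows yet. I advance slowly.

```bash
sed -i "s/lip1=(.10,.15),lip2=(-.28,-.19+.07)/lip1=(.225,.30),lip2=(.0,.06)/" h.py
```

Request:
jog_arm --gripper '[0, 0, 0, 0, 0, 0, 0, 0]' --pt "0.1 0 0" --pt "0.2 0 0" --pt "0.3 0 0" --pt "0.4 -0.1 0" --pt "0.5 -0.1 0" --pt "0.6 -0.1 0" --pt "0.7 -0.1 0" --pt "0.8 -0.1 0" --twist '[0, 0, 0, 0, 0, 0, 0, 0]'

```text
clock: 5.3
tcp_pos: [0.5083, -0.0092, 0.0787]
orientation: [-0.001, 0.073, 0.997, -0.0]
wrist_force: [-2.5, -0.4, 1.9]
finger_gap: 0.0002
grip_force: 1.6
```

```bash
python3 -c "
from h import *
meas('top3')"
```

```text
5.35 [ 0.5083 -0.0092  0.0787] [-1.9 -0.7  2. ]
lip1 396 497 0.3498
lip2 72 109 0.3487
mark 248 308 0.4784
```

Contact is beginning. I push on along the slide, with slightly more forward motion than its slope.

Request:
jog_arm --gripper '[0, 0, 0, 0, 0, 0, 0, 0]' --pt "0.2 0 0" --pt "0.4 0 0.2" --pt "0.6 -0.1 0.5" --pt "0.8 -0.1 0.8" --pt "1.0 -0.1 1.1" --pt "1.2 -0.2 1.4" --pt "1.4 -0.2 1.7" --pt "1.6 -0.2 2.0" --twist '[0, 0, 0, 0, 0, 0, 0, 0]'

```text
clock: 6.35
tcp_pos: [0.525, -0.0112, 0.099]
orientation: [0.0, 0.073, 0.997, 0.0]
wrist_force: [0.4, 0.9, -0.2]
finger_gap: -0.0002
grip_force: 0.0
```

```bash
python3 -c "
from h import *
meas('top4')"
```

```text
6.4 [ 0.5256 -0.0112  0.0994] [ 0.4 -0.3 -0. ]
lip1 389 492 0.3498
lip2 51 86 0.3486
mark 268 314 0.4784
```

Run:
```python
from h import *
c=shot('side','side5');d=shot('wrist','wrist5')
cv2.imwrite('pics/m5.png',np.hstack([cv2.resize(c['image'][110:240,330:460,::-1],(400,400),interpolation=2),cv2.resize(d['image'][200:400,220:420,::-1],(400,400))]))
```

```text
(no output)
```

View pics/m5.png

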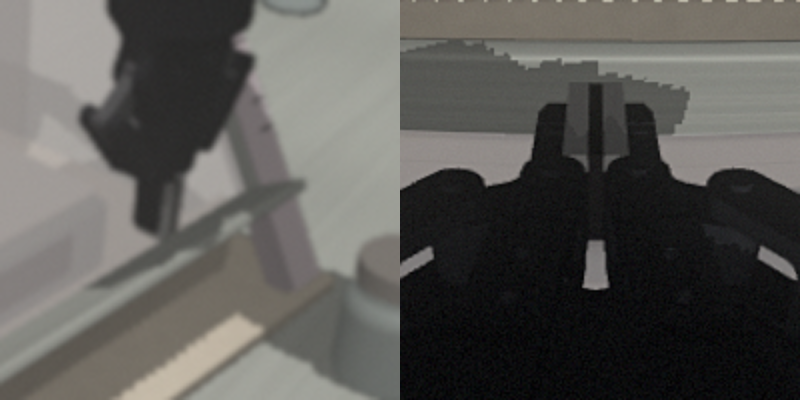

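The left half shows the fingertip at about (160,235), apparently over the lip's top side and behind its front edge. The window has not moved. I'll check the tip and lip positions from this view.

Run:
```python
from h import *
s=load('side5');Q=cloud(s);x,y,u=frame(np.radians(-8.06));n=.866*x-np.array([0,0,.5])
tcp=np.array([.5256,-.0112,.0994]); 
def proj(p):
    q=np.linalg.inv(s['cam_to_world'])@np.r_[p,1]; f=f_(s); return (s['cx']+f*q[0]/-q[2],s['cy']-f*q[1]/-q[2])
print('tcp px',proj(tcp), 'tcp u,n',tcp@u,tcp@n)
for c in (375,380,385,390,400,350): print(c,[(r,*Q[r,c].round(3).tolist(),round(float(Q[r,c]@u),3),round(float(Q[r,c]@n),3)) for r in range(176,216,3)])
P=cloud(load('top0'))
print([(v,*P[v,340].round(4).tolist(),round(float(P[v,340]@u),3),round(float(P[v,340]@n),3)) for v in range(222,250,2)])
```

```text
tcp px (np.float64(377.91789327274995), np.float64(197.38038689949371)) tcp u,n 0.3470695810238672 0.4023332615333379
375 [(176, 0.53, 0.0, 0.147, 0.389, 0.381), (179, 0.528, 0.002, 0.142, 0.385, 0.381), (182, 0.528, 0.002, 0.137, 0.38, 0.384), (185, 0.553, -0.05, 0.096, 0.36, 0.432), (188, 0.551, -0.048, 0.091, 0.355, 0.433), (191, 0.549, -0.045, 0.087, 0.35, 0.433), (194, 0.542, -0.031, 0.09, 0.348, 0.423), (197, 0.532, -0.012, 0.098, 0.349, 0.408), (200, 0.523, 0.005, 0.104, 0.348, 0.396), (203, 0.518, 0.013, 0.104, 0.345, 0.391), (206, 0.558, -0.069, 0.036, 0.312, 0.469), (209, 0.558, -0.072, 0.027, 0.305, 0.474), (212, 0.557, -0.071, 0.021, 0.299, 0.476), (215, 0.558, -0.073, 0.013, 0.292, 0.481)]
380 [(176, 0.519, 0.003, 0.152, 0.388, 0.369), (179, 0.519, 0.001, 0.145, 0.383, 0.372), (182, 0.519, 0.001, 0.139, 0.378, 0.375), (185, 0.518, 0.001, 0.134, 0.372, 0.377), (188, 0.546, -0.059, 0.087, 0.35, 0.432), (191, 0.541, -0.049, 0.088, 0.347, 0.426), (194, 0.529, -0.026, 0.097, 0.348, 0.408), (197, 0.52, -0.008, 0.104, 0.348, 0.395), (200, 0.516, -0.0, 0.104, 0.345, 0.39), (203,
[... 2524 characters left out ...]
 0.544, 0.052, 0.096, 0.349, 0.412), (215, 0.535, 0.067, 0.102, 0.348, 0.399)]
[(222, 0.5603, 0.0018, 0.0867, 0.352, 0.437), (224, 0.5564, 0.0019, 0.0855, 0.349, 0.434), (226, 0.5526, 0.002, 0.0833, 0.346, 0.432), (228, 0.5482, 0.0022, 0.0901, 0.349, 0.425), (230, 0.5441, 0.0024, 0.0936, 0.35, 0.419), (232, 0.5401, 0.0025, 0.0943, 0.349, 0.416), (234, 0.5361, 0.0026, 0.0957, 0.348, 0.412), (236, 0.532, 0.0028, 0.1001, 0.35, 0.406), (238, 0.528, 0.0029, 0.1024, 0.35, 0.401), (240, 0.524, 0.0031, 0.1059, 0.351, 0.396), (242, 0.5202, 0.0031, 0.105, 0.348, 0.393), (244, 0.5165, 0.0031, 0.0994, 0.342, 0.393), (246, 0.5149, 0.0015, 0.0161, 0.269, 0.433), (248, 0.5107, 0.0016, 0.0159, 0.267, 0.43)]
```

Run:
```python
from h import *
for tag,tcp in(('side1',(.4406,.0003,.0688)),('side2',(.5013,-.0083,.0793)),('side5',(.5256,-.0112,.0994))):
    s=load(tag);Q=cloud(s);tcp=np.array(tcp)
    d=Q-tcp; m=(np.hypot(d[...,0],d[...,1])<.025)&(d[...,2]>-.06)&(d[...,2]<.12)&(s['image'].max(-1)<75)
    p=Q[m]; z=np.sort(p[:,2]); print(tag,len(z),'lowest',z[:12].round(3),'median tip',np.median(p[p[:,2]<z[5]+.012],0).round(3))
```

```text
side1 583 lowest [0.096 0.096 0.097 0.098 0.098 0.098 0.102 0.102 0.103 0.103 0.103 0.104] median tip [0.439 0.012 0.107]
side2 597 lowest [0.104 0.107 0.108 0.108 0.108 0.109 0.114 0.114 0.114 0.114 0.114 0.114] median tip [0.499 0.003 0.117]
side5 599 lowest [0.132 0.133 0.133 0.134 0.134 0.134 0.135 0.135 0.135 0.136 0.136 0.136] median tip [0.522 0.001 0.14 ]
```

The visible fingertips sit about 28 mm above the reported TCP when shut, so the fingers passed over the lip. I back off, go lower and check.

Request:
jog_arm --gripper '[0, 0, 0, 0, 0, 0, 0, 0]' --pt "-0.5 0 1" --pt "-2 0.3 1" --pt "-4 0.6 1" --pt "-5.5 0.7 0" --pt "-5.5 0.7 -2" --pt "-5.5 0.7 -4" --pt "-5.5 0.7 -6.2" --pt "-5.5 0.7 -6.2" --twist '[0, 0, 0, 0, 0, 0, 0, 0]'

```text
clock: 7.5
tcp_pos: [0.4672, -0.0037, 0.0356]
orientation: [-0.002, 0.073, 0.997, 0.0]
wrist_force: [-0.5, 0.1, 0.5]
finger_gap: 0.0002
grip_force: 0.0
```

Run:
```python
from h import *
meas('top6')
s=shot('side','side6');Q=cloud(s);tcp=env.get_state()['tcp_pos']
d=Q-tcp; m=(np.hypot(d[...,0],d[...,1])<.025)&(d[...,2]>-.06)&(d[...,2]<.12)&(s['image'].max(-1)<75)
p=Q[m]; z=np.sort(p[:,2]); print('lowest',z[:8].round(3),'front x',np.percentile(p[p[:,2]<z[5]+.02][:,0],[2,98]))
cv2.imwrite('pics/m6.png',cv2.resize(s['image'][110:260,320:470,::-1],(500,500),interpolation=2))
```

```text
7.55 [ 0.4683 -0.0039  0.0366] [ 0.1 -0.7 -0.2]
lip1 407 491 0.3498
lip2 185 299 0.3484
mark 260 304 0.4785
lowest [0.064 0.065 0.065 0.065 0.069 0.07  0.07  0.071] front x [0.45546882 0.47497116]
```

View pics/m6.png

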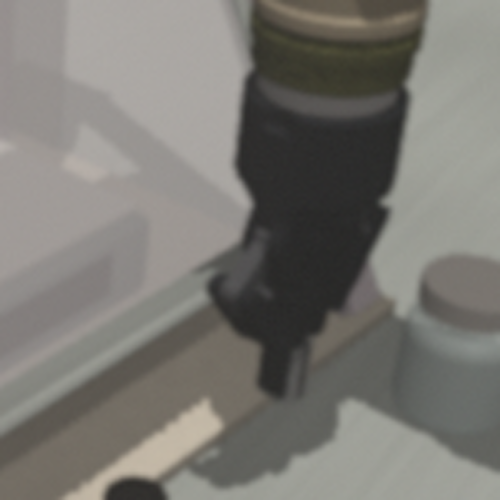

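Now the tip hangs at about (280,395) in the crop, below and in front of the lip, with its bottom at z ≈ 0.065. I raise it 1 cm and push forward.

Request:
jog_arm --gripper '[0, 0, 0, 0, 0, 0, 0, 0]' --pt "0.8 -0.1 0.5" --pt "1.6 -0.2 1" --pt "2.2 -0.3 1" --pt "2.7 -0.4 1" --pt "3.0 -0.4 1" --pt "3.3 -0.4 1" --pt "3.6 -0.5 1" --pt "3.8 -0.5 1" --twist '[0, 0, 0, 0, 0, 0, 0, 0]'

```text
clock: 8.6
tcp_pos: [0.5031, -0.0082, 0.0461]
orientation: [-0.004, 0.073, 0.997, 0.0]
wrist_force: [-13.4, 2.0, 11.6]
finger_gap: 0.0002
grip_force: 7.2
```

```bash
python3 -c "
from h import *
meas('top7')"
```

```text
8.65 [ 0.503  -0.0082  0.0461] [-12.    2.    7.1]
lip1 386 494 0.3499
lip2 87 163 0.3482
mark 255 307 0.4784
```

The window is jammed by friction, because a purely forward push lets the finger's friction hold the lip down. Moving up the slide reverses that friction.

Request:
jog_arm --gripper '[0, 0, 0, 0, 0, 0, 0, 0]' --pt "0 0 0.2" --pt "0.1 0 0.4" --pt "0.3 0 0.7" --pt "0.4 -0.1 1.0" --pt "0.6 -0.1 1.3" --pt "0.8 -0.1 1.6" --pt "0.9 -0.1 1.9" --pt "1.1 -0.2 2.2" --twist '[0, 0, 0, 0, 0, 0, 0, 0]'

```text
clock: 9.65
tcp_pos: [0.5149, -0.0101, 0.0674]
orientation: [-0.004, 0.073, 0.997, 0.001]
wrist_force: [-7.2, 2.9, 0.3]
finger_gap: -0.0001
grip_force: 3.7
```

```bash
python3 -c "
from h import *
meas('top8')"
```

```text
9.7 [ 0.5153 -0.0101  0.0678] [-7.5  2.3  1.9]
lip1 423 515 0.3741
lip2 93 148 0.3726
mark 259 307 0.4785
```

The window has moved up 24 mm with a steady 7 N push. About 105 mm remain.

Request:
jog_arm --gripper '[0, 0, 0, 0, 0, 0, 0, 0]' --pt "0.2 0 0.4" --pt "0.5 -0.1 0.8" --pt "0.7 -0.1 1.2" --pt "0.9 -0.1 1.6" --pt "1.2 -0.2 2.0" --pt "1.4 -0.2 2.4" --pt "1.6 -0.2 2.8" --pt "1.9 -0.3 3.2" --twist '[0, 0, 0, 0, 0, 0, 0, 0]'

```text
clock: 10.7
tcp_pos: [0.5332, -0.0129, 0.0993]
orientation: [-0.005, 0.073, 0.997, 0.001]
wrist_force: [-9.9, 3.6, 1.7]
finger_gap: -0.0001
grip_force: 5.2
```

```bash
python3 -c "
from h import *
meas('top9')"
```

```text
10.75 [ 0.5336 -0.0129  0.0998] [-11.1   4.    2.9]
lip1 406 530 0.4109
lip2 102 125 0.4096
mark 258 302 0.4785
```

Request:
jog_arm --gripper '[0, 0, 0, 0, 0, 0, 0, 0]' --pt "0.2 0 0.4" --pt "0.4 -0.1 0.8" --pt "0.6 -0.1 1.2" --pt "0.8 -0.1 1.6" --pt "1.1 -0.2 2.0" --pt "1.3 -0.2 2.4" --pt "1.5 -0.2 2.8" --pt "1.7 -0.2 3.2" --twist '[0, 0, 0, 0, 0, 0, 0, 0]'

```text
clock: 11.75
tcp_pos: [0.5514, -0.0156, 0.1315]
orientation: [-0.004, 0.073, 0.997, 0.0]
wrist_force: [-5.7, 0.4, -0.7]
finger_gap: 0.0001
grip_force: 3.0
```

```bash
python3 -c "
from h import *
meas('top10')"
```

```text
11.8 [ 0.552  -0.0157  0.1321] [-7.6  1.1  1.5]
lip1 288 545 0.4479
lip2 97 121 0.4467
mark 262 311 0.4786
```

Request:
jog_arm --gripper '[0, 0, 0, 0, 0, 0, 0, 0]' --pt "0.2 0 0.3" --pt "0.4 -0.1 0.7" --pt "0.6 -0.1 1.1" --pt "0.8 -0.1 1.4" --pt "1.0 -0.1 1.7" --pt "1.1 -0.2 1.9" --pt "1.2 -0.2 2.1" --pt "1.3 -0.2 2.2" --twist '[0, 0, 0, 0, 0, 0, 0, 0]'

```text
clock: 12.8
tcp_pos: [0.5641, -0.0175, 0.1536]
orientation: [-0.004, 0.073, 0.997, 0.0]
wrist_force: [-9.0, 0.9, 0.7]
finger_gap: -0.0002
grip_force: 4.3
```

```bash
python3 -c "
from h import *
meas('top11')"
```

```text
12.85 [ 0.5642 -0.0175  0.1536] [-8.   0.8  1.1]
lip1 500 577 0.4736
lip2 55 105 0.4721
mark 265 305 0.4785
```

Request:
jog_arm --gripper '[0, 0, 0, 0, 0, 0, 0, 0]' --pt "0.1 0 0.2" --pt "0.2 0 0.4" --pt "0.2 0 0.4" --pt "-0.3 0 0.4" --pt "-1 0.1 0.4" --pt "-3 0.4 0.4" --pt "-6 0.8 0.4" --pt "-9 1.2 0.4" --twist '[0, 0, 0, 0, 0, 0, 0, 0]'

```text
clock: 13.85
tcp_pos: [0.4771, -0.006, 0.1589]
orientation: [0.0, 0.073, 0.997, 0.0]
wrist_force: [-0.1, -0.5, 0.8]
finger_gap: -0.0003
grip_force: 0.0
```

Run:
```python
from h import *
meas('top12')
c=shot('side','side12');Q=cloud(c);x,y,u=frame(np.radians(-8.06));n=.866*x-np.array([0,0,.5])
U=Q@u;N=Q@n;Y=Q@y
for a in np.arange(-.08,.32,.03):
    m=(N>.397)&(N<.422)&(Y>a)&(Y<a+.03)&(U>.45)&(U<.5)&(c['z_map']>0)
    print(a.round(2),m.sum(),np.median(U[m]).round(4) if m.sum() else '')
cv2.imwrite('pics/m12.png',np.hstack([x[80:340,180:500,::-1] for x in(c['image'],load('top12')['image'])]))
```

```text
13.9 [ 0.4727 -0.0051  0.1587] [-5.5  1.  -0.8]
lip1 484 579 0.4785
lip2 385 472 0.4772
mark 261 312 0.4784
-0.08 10 0.4764
-0.05 13 0.4765
-0.02 11 0.4766
0.01 16 0.4768
0.04 16 0.4769
0.07 16 0.4771
0.1 18 0.4773
0.13 19 0.4774
0.16 20 0.4776
0.19 23 0.4777
0.22 35 0.4777
0.25 39 0.4776
0.28 71 0.4751
0.31 0
```

View pics/m12.png

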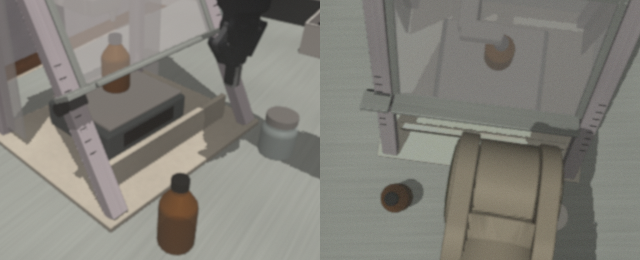

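The lip is level with the mark in both views, to about 1 mm. The mark is at (68,105) left and (377,100) right, the bottles and jar are in place, and the hand is clear. I let the arm settle, then hand in.

Request:
jog_arm --gripper '[0, 0, 0, 0, 0, 0, 0, 0]' --pt "0 0 0" --pt "0 0 0" --pt "0 0 0" --pt "0 0 0" --pt "0 0 0" --pt "0 0 0" --pt "0 0 0" --pt "0 0 0" --twist '[0, 0, 0, 0, 0, 0, 0, 0]'

```text
clock: 14.95
tcp_pos: [0.4779, -0.0062, 0.1588]
orientation: [0.0, 0.073, 0.997, 0.0]
wrist_force: [-1.0, 0.8, 0.3]
finger_gap: 0.0001
grip_force: 0.0
```

```bash
python3 -c "
from h import *
meas('top13'); print(env.hand_in())"
```

```text
15.0 [ 0.4779 -0.0062  0.1588] [-1.   0.2  1. ]
lip1 512 579 0.4785
lip2 398 473 0.4773
mark 260 309 0.4784
the job is handed in; nothing more can be done
None
```

The window was pushed up until its lip was level with the height mark to within about 1 mm by camera and stayed there with the hand clear; the job was handed in at about 15 s, and hand-in returned no verdict. The tool only points down, so the fingers pushed on the lip's front edge, not from beneath it.

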